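Tension the scroll saw blade by feel and lock it

TASK

The scroll saw's blade is slack. Wind the red tension wheel clockwise by its crank handle until the slack is gone and the crank pushes back firmly, about 12 newtons at the handle, without overstraining the blade; then push the yellow-tipped lock lever fully over to the far side. Leave the other things on the table where they are.

Things in the scene. Friction and masses are not known exactly. Their poses are not given: they have to be found in the camera images.
- scroll_saw: Small grey bench scroll saw fixed to the table, 140 (x) x 280 (y) mm, its arm along y at 100 to 130 mm height, motor column at its +y end. Origin: centre of its underside on the table; x points to its far side, away from the robot, z up. In this frame the wheel's axis is at y -70 mm, the lock lever's pivot at y +45, z 143 mm (both x 0). Highest: crank handle 217 mm, lever tip 205 mm.
- saw_arm: The saw's grey upper arm and the round housing under the wheel; fixed, origin and axes as scroll_saw. The tension screw is hidden inside and pulls on the blade's end.
- saw_blade: The steel blade, 55 mm long, hanging with its dark clamp under the arm's front end, below the wheel; fixed, origin and axes as scroll_saw. Slack and tight look the same; it can only be felt at the wheel. Nothing to grasp here.
- tension_wheel: Red tension wheel, 108 mm across, flat on the arm's end over the blade; turns about its vertical z, CLOCKWISE from above tightens. Origin on the axis at its underside, 150 mm up; crank handle 40 mm from the axis on its own -x side. The slack differs every time and cannot be seen: half a turn to one and a half turns. It stays where it is let go.
- wheel_axis (a point): Point on the wheel's axis at its top face, 160 mm above the table. Moment needed to turn it: 0.05 N m while slack; when the slack ends it rises within about half a radian to 0.29 N m, then steadily by about 0.2 N m per radian as the blade tightens; right tension is about 0.48 N m (12 N at the crank handle); 0.72 N m (18 N) overstrains the blade.
- handle_top (a point): Centre of the top of the black upright crank handle, 217 mm up, 40 mm from wheel_axis. The handle is 54 mm tall, 18 mm across and spins freely on its pin, so a grip of fixed direction can lead it round in a circle. The wheel's flat face is 57 mm below this point. Push needed: 1.5 N while slack, 12 N at the right tension.
- lock_lever (a joint): Lock lever on top of the arm: 0 = open, leaning 0.5 rad to the saw's -x side; 1.0 = locked, leaning 0.5 rad to its +x side against its stop. Turns about the saw's y. Starts between 0 and 0.15, takes about 2 N at the tip and stays where it is left.
- lever_tip (a point): Centre of the yellow ball, 18 mm across, at the end of the lock lever's 9 mm steel rod, 60 mm from its pivot.
- putty_tin: Bystander: low grey tin with a yellow lid, 54 mm across, 26 mm tall; origin at the centre of its underside.
- masking_tape: Bystander: beige roll of tape lying flat, 58 mm across, 19 mm tall; origin at the centre of its underside.
- sanding_stick: Bystander: dark flat stick, 150 x 20 x 5 mm; origin at the centre of its underside.
- rinse_bottle: Bystander: white bottle with blue label, 52 x 70 mm, 146 mm tall; origin at the centre of its underside.
- medium_bottle: Bystander: white bottle, 42 mm across, 97 mm tall; origin at the centre of its underside.

How it is judged (in metres and radians):
On the way, in this order (a step that is already met when the one before it is completed fails the run):
1. the blade is wound to its firm tension (contact force between saw_arm and saw_blade above 20 N and value of joint lock_lever below 0.4 rad), for 0.2 s.
2. the lock lever is thrown (value of joint lock_lever above 0.88 rad), for 0.2 s.
At the end, for the whole second after the job is handed in: The arm holds the blade with a tension of more than 20 N (reached when winding takes about 9 N at the crank handle, 0.35 N m, or more), the wheel is at rest, and the lock lever is within 0.12 rad of its far stop (contact force between saw_arm and saw_blade above 20 N and value of joint lock_lever above 0.88 rad and angular speed of tension_wheel below 0.05 rad/s); the robot touches nothing.
It fails at once if the blade is overstrained, its tension passing 145 N (the crank handle then takes about 18 N) (contact force between saw_arm and saw_blade above 145 N).
It fails at once if a bystander is pushed more than 30 mm (distance of any of putty_tin, masking_tape, sanding_stick, rinse_bottle, medium_bottle from where it was at the start of the episode above 0.03 m).
It also fails if it takes over 69 s, if anything falls off the work surface, if the arm or the gripper's body presses on something with over 40 N, if the wrist force passes 120 N, or if a joint passes its speed limit or range.

ROBOT

A 6-joint arm with a two-finger parallel gripper is mounted at the origin on a cart in front of the work surface, level with it; the furniture and walls round the work are solid. World frame = base frame: x ahead of the robot, y to its left, z up, the work surface at z = 0. Lengths are in mm, angles in rad, forces in N, time in s.
With the tool pointing down it reaches from about 350 to 875 mm from the base axis. Payload 4.2 kg.
Tool frame: the origin (TCP) lies at the very end of the fingers, on their centre line; the grasp point (between the pads) lies 19 mm behind it; z points along the fingers, y is the direction in which the jaws open and shut (so a half turn about z gives the same grasp; the last joint's range is limited). The gripper opens to 85 mm and grips with 20 to 120 N. Pads are 22 mm wide; open, the fingers measure 114 mm over their backs; the gripper's body (76 mm by 85 mm) begins 54 mm behind the grasp point. The pads swing forward as they close: fully open they stand 13 mm farther back than shut.
Start: joints at [1.578, 0.385, 0.008, 0, -1.194, -0.259], TCP at [155.686, 605.278, 231.312] pointing down, gripper open.
Joint ranges: [-3.14, 3.14], [-1.21, 2.06], [-1.07, 1.41], [-3.16, 2.05], [-2.99, -0.16], [-3.1, 3.1]. Speed limits (rad/s): [2.79, 2.79, 3.14, 3.14, 3.14, 3.14].

INTERFACE

Orientations are given as a unit quaternion [x, y, z, w].
In Python, from bench import read_state, get_image, camera_params, job_done gives the robot as it stands.
- The arm moves only by the tool send_rows, never from a script. Its arguments are lists of equal length, an entry for each row: "translation": the shift along the tool's x, y, z in m, a list of three; "yaw": the turn about the tool's z in degrees; "fingers": the closure in counts, from 0 (fully open) to 255 (shut). A call has 1 to 12 rows; each row is the pose to reach, as a shift and turn from the pose measured when the call began, along the tool's axes at that moment; what a row does not reach only later rows make up. A row lasts 1/10 s, in which the tool goes at most 50 mm and 8.59 degrees, less where a joint would pass 70% of its speed; a pose out of reach is approached as far as the arm can. A call with a gripper value outside its range is refused whole. The fingers move at their own pace and stop on an object; the grip force is fixed at half the most. Time passes only in rows, so rows that repeat a pose let the fingers close. It gives the time, the measured TCP pose, the force and the opening at its end, in the units of the state.
- read_state(): the state, without advancing time (a new reading comes with each control period).
- get_image(name): name is "side" or "top" or "wrist"; returns the picture (384x512x3 uint8, blue, green, red); there is no depth.
- camera_params(name): a dict with "mtx" (3x3 intrinsics, pixels), "rvec" (rotation vector, rad) and "tvec" (3), from world to camera coordinates, as OpenCV has them; the wrist camera has in their place "tool_from_camera" (4x4, takes a point from camera to tool coordinates, whose origin is the TCP and whose axes are the flange's). Camera axes: x right, y down, z forward; pixel columns grow to the right and rows downward; lengths in mm; the calibration is good to about 2 mm. A picture is of the moment at which its call begins: read the wrist's pose just before it. camera_params takes no time and is no camera call.
- job_done(): hands the job in, once; it reports no verdict.
The state is a dict: "clock": time; "joints": joint angles; "joint_vel": joint speeds; "joint_efforts": joint torques, N m; "position": TCP position; "ee_rot": TCP orientation; "contact_force": force on the tool from outside, world axes, zero at the start; "wrist_torque": the same for the moment, N m; "gripper_width": finger opening in mm.
Only numpy, scipy, OpenCV 4.12 (cv2) and the standard library are available. Lean on these libraries where they do the work, as an engineer would, in place of code of your own. Each camera call takes 0.05 s, during which the arm holds its last target.

## Working session

There is one attempt and no reset: what is moved stays moved. The work goes in short steps, Python scripts to look and compute and a tool call to move; the robot and the scene stay as the last step left them, time stands still between calls to the robot, and variables do not carry over. Pictures are saved under pics/ and viewed, and the job is handed in when it is done.

Besides the shell and the picture viewer there is one more tool, called after "Request:" by a JSON object that holds its "op" and its "data". send_rows: Moves the arm, as the interface text tells. Its arguments: {"type":"object","properties":{"translation":{"type":"array","items":{"type":"array","items":{"type":"number"}}},"yaw":{"type":"array","items":{"type":"number"}},"fingers":{"type":"array","items":{"type":"number"}}},"required":["translation","yaw","fingers"]}

```bash
mkdir -p pics; ls; cat > h.py <<'E'
import numpy as np, cv2
from bench import *
def P(n):
    c=camera_params(n);R=cv2.Rodrigues(np.array(c['rvec'],float))[0];return np.array(c['mtx'],float),R,np.array(c['tvec'],float).ravel()
def ray(n,u,v):
    K,R,t=P(n);d=R.T@np.linalg.inv(K)@np.array([u,v,1.]);return -R.T@t,d/np.linalg.norm(d)
def onz(n,u,v,z):
    o,d=ray(n,u,v);return o+d*(z-o[2])/d[2]
def proj(n,p):
    K,R,t=P(n);q=K@(R@np.array(p,float)+t);return q[:2]/q[2]
E
python3 - <<'E'
from h import *
print(read_state())
for n in("side","top"):
    cv2.imwrite(f"pics/{n}0.png",get_image(n)); K,R,t=P(n); print(n,K,-R.T@t,R)
E
```

```text
pics
{'clock': 0.0, 'joints': array([ 1.57760397e+00,  3.85582877e-01,  6.61176355e-03, -5.21955269e-04,
       -1.19401411e+00, -2.58597347e-01]), 'joint_vel': array([-0.0015228 , -0.0009951 , -0.00166963,  0.00015459,  0.00086386,
        0.00213654]), 'joint_efforts': array([-8.01181213e-04, -3.92281616e+01,  1.88405246e+01,  4.18590143e+00,
       -4.53331304e-03, -6.83999801e-06]), 'position': array([155.54240673, 604.72039668, 230.19679898]), 'ee_rot': array([ 9.92072987e-01, -1.25657999e-01, -9.56227183e-05,  1.11692197e-03]), 'contact_force': array([ 0.48311894, -0.0926153 ,  0.23319744]), 'wrist_torque': array([ 0.03468883,  0.012132  , -0.01214381]), 'gripper_width': 85.58286250575588}
side [[442.24099379   0.         254.70745924]
 [  0.         442.24099379 195.25038361]
 [  0.           0.           1.        ]] [ 330.48285456 1377.6436368  1001.74455627] [[-0.9808419  -0.19476793  0.00382252]
 [-0.10985559  0.53680987 -0.83652072]
 [ 0.16087544 -0.8209145  -0.54792196]]
top [[405.43149639   0.         260.57054466]
 [  0.         405.43149639 185.75554007]
 [  0.           0.           1.        ]] [ 365.39832595   92.76845031 1284.87057882] [[-0.02642899 -0.99946927 -0.0190444 ]
 [-0.98674582  0.02913434 -0.15963673]
 [ 0.16010685  0.01457295 -0.98699211]]
```

View pics/side0.png

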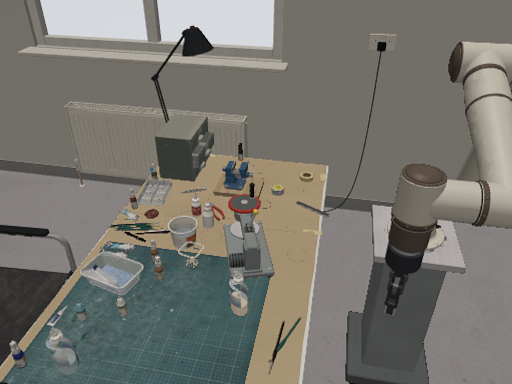

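View pics/top0.png

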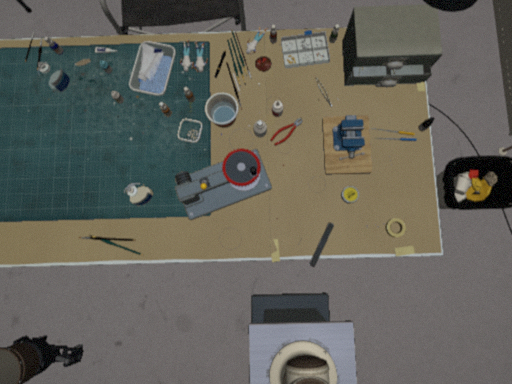

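```bash
python3 - <<'E'
from h import *
t=cv2.imread("pics/top0.png");s=cv2.imread("pics/side0.png")
a=cv2.resize(t[140:225,165:285],None,fx=6,fy=6,interpolation=cv2.INTER_CUBIC);cv2.imwrite("pics/tz.png",a)
a=cv2.resize(s[170:320,200:290],None,fx=4,fy=4,interpolation=cv2.INTER_CUBIC);cv2.imwrite("pics/sz.png",a)
hsv=cv2.cvtColor(t,cv2.COLOR_BGR2HSV)
m=(((hsv[...,0]<8)|(hsv[...,0]>172))&(hsv[...,1]>120)&(hsv[...,2]>60)).astype(np.uint8);m[:140]=0;m[200:]=0;m[:,:200]=0;m[:,275:]=0
ys,xs=np.nonzero(m);e=cv2.fitEllipse(cv2.convexHull(np.c_[xs,ys].astype(np.int32)));print("wheel",e)
w=onz("top",*e[0],160);print(w)
m=((abs(hsv[...,0].astype(int)-25)<8)&(hsv[...,1]>150)&(hsv[...,2]>120)).astype(np.uint8)
n,l,st,c=cv2.connectedComponentsWithStats(m)
for i in range(1,n):
    if st[i,4]>8:print(st[i],c[i],onz("top",*c[i],200))
E
```

```text
wheel ((247.31942749023438, 160.57489013671875), (37.733131408691406, 59.41682434082031), 47.627323150634766)
[621.43568334 145.1036722  160.        ]
[399 131  15   4  35] [405.85714286 132.57142857] [ 677.71634712 -294.63361311  200.        ]
[466 178  25  23 328] [478.14329268 189.4695122 ] [ 514.0976462 -473.7644489  200.       ]
[201 183   6   6  26] [203.15384615 185.61538462] [546.37633005 264.8355479  200.        ]
[344 188  13  13 110] [350.12727273 193.60909091] [ 512.86564158 -131.60289279  200.        ]
```

View pics/tz.png

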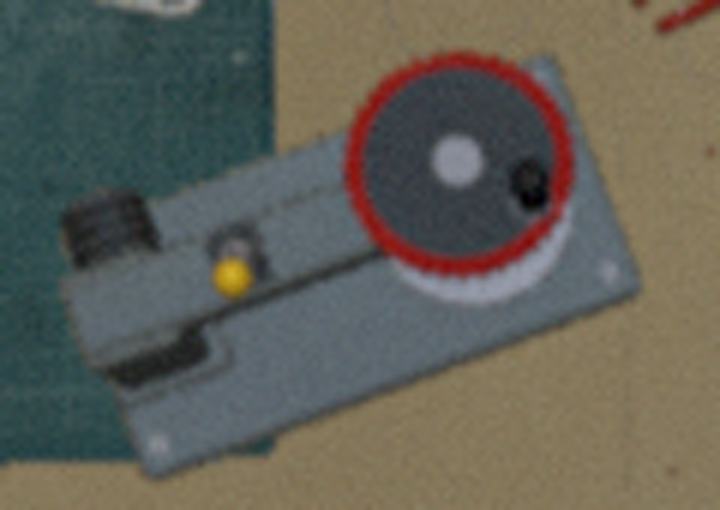

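View pics/sz.png

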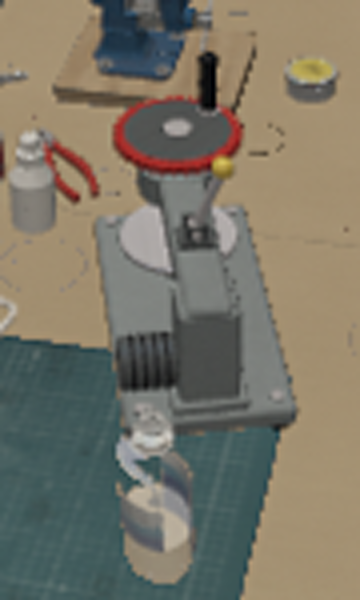

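```bash
cat >> h.py <<'E'
def tri(a,b):
    o1,d1=ray("top",*a);o2,d2=ray("side",*b)
    s=np.linalg.lstsq(np.c_[d1,-d2],o2-o1,rcond=None)[0];p,q=o1+d1*s[0],o2+d2*s[1];return (p+q)/2,np.linalg.norm(p-q)
def comp(im,f,near):
    hsv=cv2.cvtColor(im,cv2.COLOR_BGR2HSV).astype(int);m=f(hsv).astype(np.uint8)
    n,l,st,c=cv2.connectedComponentsWithStats(m)
    i=1+min((k for k in range(n-1) if st[k+1,4]>6),key=lambda k:np.hypot(*(c[k+1]-near)));ys,xs=np.nonzero(l==i);return c[i],st[i],np.c_[xs,ys].astype(np.int32)
red=lambda h:((h[...,0]<8)|(h[...,0]>172))&(h[...,1]>120)&(h[...,2]>60)
yel=lambda h:(abs(h[...,0]-25)<8)&(h[...,1]>130)&(h[...,2]>110)
def bias(p,px): return p
E
python3 - <<'E'
from h import *
t=cv2.imread("pics/top0.png");s=cv2.imread("pics/side0.png")
c,st,pts=comp(t,red,(241,168));e=cv2.fitEllipse(cv2.convexHull(pts));print(st,e);print("wheel",onz("top",*(np.array(e[0])+0),155+3))
c2,st2,p2=comp(s,red,(244,204));e2=cv2.fitEllipse(cv2.convexHull(p2));print(st2,e2,onz("side",*e2[0],158),tri(e[0],e2[0]))
a,_,_=comp(t,yel,(204,184));b,_,_=comp(s,yel,(255,211));print(a,b,"ball",tri(a,b))
# handle: dark pixels
for n,im,near in(("top",t,(253,171)),("side",s,(252,190))):
    c,st,p=comp(im,lambda h:h[...,2]<45,near);print(n,c,st)
    g=cv2.cvtColor(im,cv2.COLOR_BGR2GRAY);u,v=near;print(g[v-8:v+9,u-7:u+8])
# saw base corners (top view, z ~?)
for u,v in((257,149.2),(271.5,187.5),(191,219)):print(onz("top",u,v,20))
E
```

```text
[222 149  38  37 307] ((240.79319763183594, 166.70535278320312), (37.0091667175293, 37.90274429321289), 61.88219451904297)
wheel [604.64675249 164.11790347 158.        ]
[228 195  33  18 152] ((243.91482543945312, 203.16697692871094), (18.76401710510254, 32.470333099365234), 87.80059051513672) [604.51110749 168.87641304 158.        ] (array([605.43465024, 164.32934576, 154.80869095]), np.float64(0.21645972155442805))
[203.27586207 185.5862069 ] [255.14285714 211.19047619] ball (array([546.77506905, 264.64135494, 199.24111833]), np.float64(0.39843116094451436))
top [252.79487179 170.41025641] [250 167   6   8  39]
[[ 55  69  55  65  68  61  61  60  58  59  64  65  60  62  82]
 [ 60  65  62  63  58  61  61  64  63  60  65  64  54  68  85]
 [ 56  58  60  61  59  63  68  64  57  62  63  62  62  62  80]
 [ 67  60  56  61  61  50  48  40  48  53  63  62  57  57  73]
 [ 66  53  62  56  47  41  23  32  34  48  54  59  61  51  69]
 [ 66  67  67  52  38  24  35  28  32  33  51  59  55  60  78]
 [ 59  66  65  57  28  27  39  41  41  18  42  58  58  64  75]
 [ 59  60  53  57  32  25  36  38  40 
[... 1142 characters left out ...]
 141 141]
 [134 129 129 135  77  21  13  14   6 133 132 130 136 140 140]
 [132 130 131 136  84  27  14  15   4 119 128 130 137 139 136]
 [133 132 133 136 101  40  15  13   7  91 126 134 138 139 114]
 [126 132 129 134  97  37  14  14   5 126 133 135 139 140  84]
 [ 90 120  99 121  79  27  14  14   3 127 134 135 139 137  71]
 [ 80  79  80  82  62  25  13  11   5 119 130 134 135 115  53]
 [ 81  82  81  80  86  38   9  10   5 100 109 113 111  73  79]
 [ 81  81  80  79 106  74  61  51  67 133 107  92  82  49 141]
 [ 78  78  81  81  82 107 114 100 123  91  81  82  92  72 136]]
[689.68228185 119.75622318  20.        ]
[563.9861919   77.09507195  20.        ]
[471.64577567 331.91689471  20.        ]
```

```bash
cat >> h.py <<'E'
from scipy.spatial.transform import Rotation as Ro
def tool(dw,s=None):
    s=s or read_state();return Ro.from_quat(s['ee_rot']).as_matrix().T@np.array(dw,float)/1000
E
python3 - <<'E'
from h import *
print(tri((252.4,168.7),(251.8,183.7)),onz("top",252.4,168.7,217),onz("side",251.8,183.7,217))
s=read_state();R=Ro.from_quat(s['ee_rot']).as_matrix();print(R.round(4))
W=np.array([604.7,164.5]);H=onz("top",252.4,168.7,217)[:2];print(np.hypot(*(H-W)),np.degrees(np.arctan2(*(H-W)[::-1])))
print(tool(np.array([590,130,330])-s['position'],s))
print(camera_params("wrist"))
E
```

```text
(array([585.81242824, 129.32793794, 214.04037515]), np.float64(0.9731691927786786)) [585.69745115 129.26457815 217.        ] [584.34777739 134.14052778 217.        ]
[[ 9.684e-01 -2.493e-01 -4.000e-04]
 [-2.493e-01 -9.684e-01 -1.900e-03]
 [ 1.000e-04  1.900e-03 -1.000e+00]]
40.03288417932711 -118.3380931290544
[ 0.53911077  0.35167716 -0.0989365 ]
{'mtx': array([[285.2454769 ,   0.        , 252.93486798],
       [  0.        , 285.2454769 , 190.13065255],
       [  0.        ,   0.        ,   1.        ]]), 'tool_from_camera': array([[ 3.15626534e-05, -9.65512061e-01, -2.60358329e-01,
         6.63923971e+01],
       [ 9.99999414e-01, -2.51355901e-04,  1.05335516e-03,
         1.00446651e+00],
       [-1.08246971e-03, -2.60358209e-01,  9.65511487e-01,
        -1.43146185e+02],
       [ 0.00000000e+00,  0.00000000e+00,  0.00000000e+00,
         1.00000000e+00]])}
```

Request:
{"op": "send_rows", "data": {"translation": [[0,0,-0.05],[0.02,0.015,-0.1],[0.06,0.04,-0.1],[0.1,0.065,-0.1],[0.14,0.09,-0.1],[0.18,0.117,-0.1],[0.22,0.143,-0.1],[0.26,0.17,-0.1],[0.3,0.196,-0.1],[0.34,0.222,-0.1],[0.38,0.248,-0.1],[0.42,0.274,-0.1]], "yaw": [0,0,0,0,0,0,0,0,0,0,0,0], "fingers": [0,0,0,0,0,0,0,0,0,0,0,0]}}

```text
clock: 1.3
position: [494.8, 233.2, 330.7]
ee_rot: [0.992, -0.126, -0.0, 0.001]
contact_force: [0.8, 0.4, 0.0]
gripper_width: 85.4
```

```bash
python3 - <<'E'
from h import *
s=read_state();print(s['clock'],s['position'],s['ee_rot'],tool(np.array([545,120,300])-s['position'],s))
E
```

```text
1.3 [494.83816867 233.19439989 330.66860911] [ 9.92083100e-01 -1.25578482e-01 -2.97437598e-04  1.03842204e-03] [0.07679438 0.09705981 0.03085062]
```

Request:
{"op": "send_rows", "data": {"translation": [[0.04,0.05,0.015],[0.077,0.097,0.03],[0.077,0.097,0.03],[0.077,0.097,0.03]], "yaw": [0,0,0,0], "fingers": [0,0,0,0]}}

```text
clock: 1.7
position: [545.3, 116.7, 298.7]
ee_rot: [0.992, -0.128, -0.002, 0.002]
contact_force: [-0.9, 0.7, 0.0]
gripper_width: 85.2
```

```bash
cat >> h.py <<'E'
def wr(s):
    c=camera_params("wrist");T=np.array(c['tool_from_camera']);R=Ro.from_quat(s['ee_rot']).as_matrix()
    return np.array(c['mtx']),R@T[:3,:3],s['position']+R@T[:3,3]
def won(s,u,v,z):
    K,R,o=wr(s);d=R@np.linalg.inv(K)@[u,v,1.];return o+d*(z-o[2])/d[2]
def wproj(s,p):
    K,R,o=wr(s);q=K@R.T@(np.array(p,float)-o);return q[:2]/q[2]
E
python3 - <<'E'
from h import *
s=read_state();im=get_image("wrist");print(s['position'])
c,st,p=comp(im,red,wproj(s,(604.7,164.5,160)));e=cv2.fitEllipse(cv2.convexHull(p));print(st,e,won(s,*e[0],157))
cv2.drawMarker(im,tuple(int(x) for x in wproj(s,(585.7,129.3,217))),(0,255,0),0,12);cv2.drawMarker(im,tuple(int(x) for x in wproj(s,(604.7,164.5,160))),(0,255,0),0,12)
cv2.imwrite("pics/w0.png",im)
E
```

```text
[545.29323851 116.66814767 298.70169838]
[ 134   73  114  115 2642] ((190.56028747558594, 130.2499237060547), (110.35054779052734, 117.58499145507812), 142.4153289794922) [608.42968966 161.01174848 157.        ]
```

View pics/w0.png

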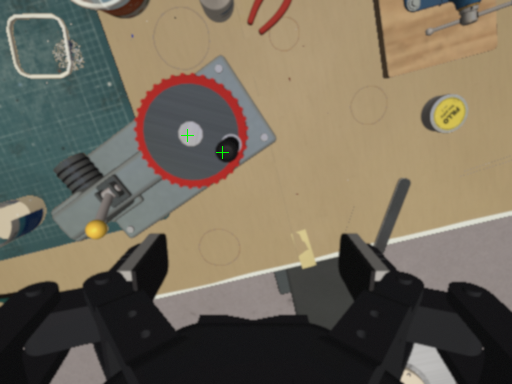

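```bash
python3 - <<'E'
from h import *
get_image("wrist");s=read_state();im=get_image("wrist");s2=read_state();print(s['position'],s2['position'],s2['joint_vel'].round(3))
c,st,p=comp(im,red,wproj(s,(604.7,164.5,160)));(r,_)=cv2.minEnclosingCircle(p);print(st,r,won(s,*r,157))
hsv=cv2.cvtColor(im,cv2.COLOR_BGR2HSV);m=((hsv[...,2]>110)&(hsv[...,1]<60)).astype(np.uint8)
c,st,p=comp(im,lambda h:(h[...,2]>110)&(h[...,1]<60),r);print("hub",c,st,won(s,*c,162))
c,st,p=comp(im,lambda h:(h[...,2]<45),wproj(s,(585.7,129.3,217)));print("dark",c,st)
c,st,p=comp(im,yel,(96,229));print("ball",c,st,won(s,*c,199))
cv2.imwrite("pics/w1.png",cv2.resize(im[60:200,120:260],None,fx=4,fy=4,interpolation=cv2.INTER_CUBIC))
E
```

```text
[545.16500418 119.33637228 300.22614418] [545.12630095 120.14009107 300.70101232] [ 0.023 -0.009  0.007  0.002 -0.002  0.001]
[ 138   72  113  115 2609] (193.4448699951172, 129.76901245117188) [608.25625995 161.59566307 157.        ]
hub [193.70291262 132.5223301 ] [181 120  26  26 515] [605.72291955 161.10694391 162.        ]
dark [230.7520436  148.37874659] [220 137  22  24 367]
ball [ 99.42019544 227.35179153] [ 89 218  21  19 307] [546.31993102 262.96181696 199.        ]
```

View pics/w1.png

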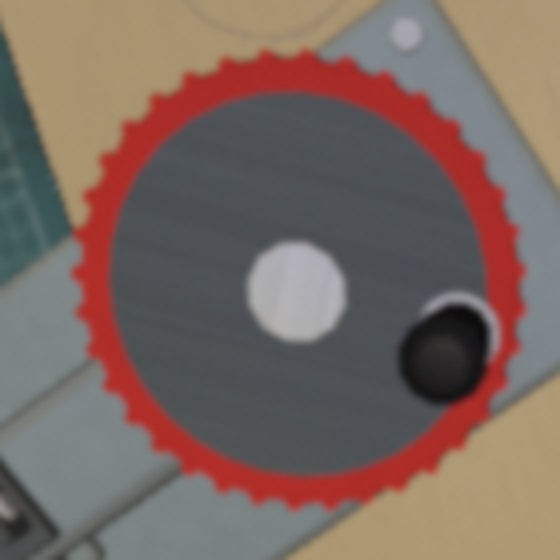

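```bash
python3 - <<'E'
from h import *
s=read_state();im=get_image("wrist");print(s['position'],s['joint_vel'].round(3))
c,st,p=comp(im,lambda h:(h[...,2]>110)&(h[...,1]<60),(193.5,132));print("hub",c,won(s,*c,161))
c,st,p=comp(im,lambda h:(h[...,2]<45),(230.7,148.4));print("dark",c,st)
c=(c[0]-1.4,c[1]+1.1);H=won(s,*c,217);print(H)
h=won(s,193.7,132.5,161);print(np.hypot(*(H-h)[:2]))
c,st,p=comp(im,yel,(96,229));print("ball",c,st,won(s,*c,199))
for g in((586.5,128,250),):print(tool(np.array(g)-s['position'],s))
E
```

```text
[545.12630095 120.14009107 300.70101232] [ 0.023 -0.009  0.007  0.002 -0.002  0.001]
hub [194.91141732 132.11811024] [605.79952494 161.12433769 161.        ]
dark [231.82905983 147.96581197] [221 136  22  24 351]
[586.88269874 126.31921835 217.        ]
40.691516931644856
ball [100.46357616 226.6986755 ] [ 91 218  20  19 302] [546.38453564 262.98441808 199.        ]
[ 0.03814072 -0.01804387  0.05063455]
```

Request:
{"op": "send_rows", "data": {"translation": [[0.015,-0.01,0.02],[0.038,-0.018,0.05],[0.038,-0.018,0.05],[0.038,-0.018,0.08],[0.038,-0.018,0.11],[0.038,-0.018,0.124],[0.038,-0.018,0.124],[0.038,-0.018,0.124],[0.038,-0.018,0.124]], "yaw": [0,0,0,0,0,0,0,0,0], "fingers": [0,0,0,0,0,0,0,0,0]}}

```text
clock: 2.8
position: [587.0, 129.3, 179.0]
ee_rot: [0.992, -0.125, 0.001, 0.0]
contact_force: [0.5, 0.3, 0.9]
gripper_width: 85.2
```

```bash
python3 - <<'E'
from h import *
get_image("wrist")
s=read_state();im=get_image("wrist");print(s['position'],s['contact_force'])
cv2.imwrite("pics/w2.png",im)
E
```

```text
[586.97872765 129.12957373 178.84342978] [ 0.95843162 -0.46876961  0.46091891]
```

View pics/w2.png

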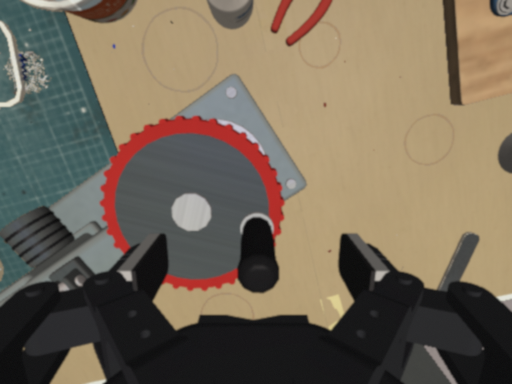

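Request:
{"op": "send_rows", "data": {"translation": [[0,0.002,0.002],[0,0.002,0.002],[0,0.002,0.002],[0,0.002,0.002],[0,0.002,0.002],[0,0.002,0.002],[0,0.002,0.002],[0,0.002,0.002]], "yaw": [0,0,0,0,0,0,0,0], "fingers": [120,255,255,255,255,255,255,255]}}

```text
clock: 3.7
position: [586.5, 127.1, 176.7]
ee_rot: [0.992, -0.125, 0.001, 0.0]
contact_force: [-0.3, 0.3, 0.1]
gripper_width: 16.2
```

```bash
python3 - <<'E'
from h import *
get_image("wrist")
s=read_state();im=get_image("wrist");print(s)
cv2.imwrite("pics/w3.png",im)
E
```

```text
{'clock': 3.75, 'joints': array([ 0.48372378,  0.38442253, -0.13699621,  0.00176908, -1.04755544,
        0.83575027]), 'joint_vel': array([-5.55395772e-04,  1.05183880e-03, -6.61313744e-05,  1.71946983e-03,
        3.70098717e-04, -9.06359190e-04]), 'joint_efforts': array([-1.19063803e-01, -3.73278415e+01,  1.72328174e+01,  3.82120058e+00,
        5.79083120e-03,  6.18733648e-04]), 'position': array([586.46768658, 127.07753437, 176.71367624]), 'ee_rot': array([ 9.92169531e-01, -1.24892767e-01,  1.18584858e-03,  1.07143029e-04]), 'contact_force': array([-0.63151319,  0.20377516,  0.84484405]), 'wrist_torque': array([0.09591452, 0.05524897, 0.00503802]), 'gripper_width': 16.057407412926544}
```

View pics/w3.png

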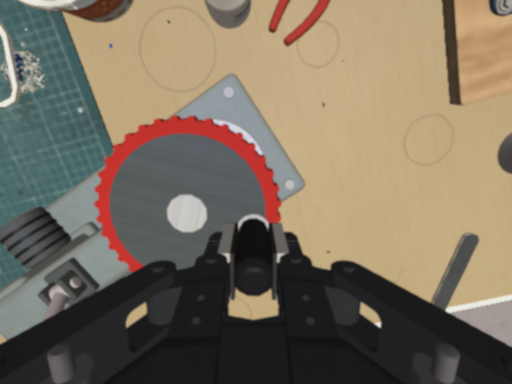

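```bash
cat > circ.py <<'E'
import sys
from h import *
C=np.array([float(sys.argv[3]),float(sys.argv[4])]) if len(sys.argv)>4 else np.array([605.4,162.0])
step=float(sys.argv[1]);n=int(sys.argv[2])
s=read_state();d=s['position'][:2]-C;a=np.arctan2(d[1],d[0])
f=s['contact_force'];tg=np.array([np.sin(a),-np.cos(a)])
print(s['clock'],s['position'].round(1),"r",np.hypot(*d).round(2),"ang",np.degrees(a).round(1),"Fcw",(f[:2]@tg).round(2),"Frad",(f[:2]@d/np.hypot(*d)).round(2),"Fz",f[2].round(2), "w",s['gripper_width'].round(1))
with open('log.txt','a') as g:print(*s['position'],*f,file=g)
rows=[]
for i in range(1,n+1):
    b=a-step*i;p=C+40*np.array([np.cos(b),np.sin(b)])
    rows.append(tool([p[0]-s['position'][0],p[1]-s['position'][1],176.5-s['position'][2]],s).round(4).tolist())
print(rows)
E
python3 circ.py 0.15 12
```

```text
Traceback (most recent call last):
  File "circ.py", line 7, in <module>
    print(s['clock'],s['position'].round(1),"r",np.hypot(*d).round(2),"ang",np.degrees(a).round(1),"Fcw",(f[:2]@tg).round(2),"Frad",(f[:2]@d/np.hypot(*d)).round(2),"Fz",f[2].round(2), "w",s['gripper_width'].round(1))
                                                                                                                                                                                            ^^^^^^^^^^^^^^^^^^^^^^^^
AttributeError: 'float' object has no attribute 'round'
```

```bash
sed -i "s/s\['gripper_width'\].round(1)/round(s['gripper_width'],1)/" circ.py; python3 circ.py 0.15 12
```

```text
3.8 [586.4 127.1 176.7] r 39.72 ang -118.5 Fcw 0.09 Frad -0.39 Fz 0.68 w 16.1
[[-0.0058, -0.0016, 0.0002], [-0.0111, -0.0043, 0.0002], [-0.016, -0.0078, 0.0002], [-0.0203, -0.012, 0.0002], [-0.0239, -0.0168, 0.0002], [-0.0268, -0.0221, 0.0002], [-0.0288, -0.0277, 0.0002], [-0.03, -0.0336, 0.0001], [-0.0303, -0.0396, 0.0001], [-0.0297, -0.0455, 0.0002], [-0.0282, -0.0513, 0.0002], [-0.0258, -0.0568, 0.0002]]
```

Request:
{"op": "send_rows", "data": {"translation": [[-0.006,-0.0015,0],[-0.011,-0.0045,0],[-0.016,-0.008,0],[-0.0205,-0.012,0],[-0.024,-0.017,0],[-0.027,-0.022,0],[-0.029,-0.0275,0],[-0.03,-0.0335,0],[-0.0305,-0.0395,0],[-0.0295,-0.0455,0],[-0.028,-0.0515,0],[-0.026,-0.057,0]], "yaw": [0,0,0,0,0,0,0,0,0,0,0,0], "fingers": [255,255,255,255,255,255,255,255,255,255,255,255]}}

```text
clock: 5.0
position: [575.1, 187.8, 176.7]
ee_rot: [0.992, -0.125, 0.001, 0.002]
contact_force: [4.0, -6.6, -0.2]
gripper_width: 16.0
```

```bash
python3 circ.py 0.12 12
```

```text
5.0 [575.1 187.8 176.7] r 39.81 ang 139.7 Fcw -2.38 Frad -7.32 Fz -0.15 w 16.0
[[0.0022, -0.0043, 0.0002], [0.005, -0.0081, 0.0002], [0.0083, -0.0116, 0.0002], [0.012, -0.0147, 0.0002], [0.016, -0.0173, 0.0002], [0.0203, -0.0194, 0.0002], [0.0248, -0.021, 0.0002], [0.0295, -0.0221, 0.0002], [0.0343, -0.0225, 0.0002], [0.0391, -0.0224, 0.0002], [0.0438, -0.0217, 0.0002], [0.0485, -0.0205, 0.0002]]
```

```bash
python3 circ.py 0.12 11 606 161
```

```text
5.0 [575.1 187.8 176.7] r 40.91 ang 139.1 Fcw -2.32 Frad -7.35 Fz -0.15 w 16.0
[[0.0032, -0.0037, 0.0002], [0.0061, -0.0076, 0.0002], [0.0094, -0.0111, 0.0002], [0.0131, -0.0141, 0.0002], [0.0172, -0.0167, 0.0002], [0.0215, -0.0188, 0.0002], [0.026, -0.0203, 0.0002], [0.0307, -0.0213, 0.0002], [0.0355, -0.0217, 0.0002], [0.0403, -0.0216, 0.0002], [0.045, -0.0208, 0.0002]]
```

Request:
{"op": "send_rows", "data": {"translation": [[0.003,-0.0035,0],[0.006,-0.0075,0],[0.0095,-0.011,0],[0.013,-0.014,0],[0.017,-0.0165,0],[0.0215,-0.019,0],[0.026,-0.0205,0],[0.0305,-0.0215,0],[0.0355,-0.0215,0],[0.0405,-0.0215,0],[0.045,-0.021,0]], "yaw": [0,0,0,0,0,0,0,0,0,0,0], "fingers": [255,255,255,255,255,255,255,255,255,255,255]}}

```text
clock: 6.1
position: [624.8, 197.2, 176.8]
ee_rot: [0.992, -0.125, 0.001, 0.001]
contact_force: [-0.1, 3.9, 1.1]
gripper_width: 15.9
```

```bash
python3 circ.py 0.1 6 606 161
```

```text
6.1 [624.8 197.2 176.8] r 40.77 ang 62.5 Fcw -1.92 Frad 3.42 Fz 1.08 w 15.9
[[0.0037, 0.0019, 0.0003], [0.0074, 0.0033, 0.0003], [0.0109, 0.0052, 0.0003], [0.0143, 0.0074, 0.0003], [0.0174, 0.0099, 0.0003], [0.0202, 0.0127, 0.0003]]
```

```bash
python3 circ.py 0.1 10 606 161.6
```

```text
6.1 [624.8 197.2 176.8] r 40.24 ang 62.1 Fcw -1.95 Frad 3.4 Fz 1.08 w 15.9
[[0.0038, 0.0014, 0.0003], [0.0075, 0.0029, 0.0003], [0.011, 0.0047, 0.0003], [0.0144, 0.0069, 0.0003], [0.0174, 0.0095, 0.0003], [0.0203, 0.0123, 0.0003], [0.0228, 0.0154, 0.0004], [0.025, 0.0187, 0.0004], [0.0269, 0.0223, 0.0004], [0.0284, 0.026, 0.0004]]
```

Request:
{"op": "send_rows", "data": {"translation": [[0.004,0.0015,0],[0.0075,0.003,0],[0.011,0.0045,0],[0.0145,0.007,0],[0.0175,0.0095,0],[0.0205,0.0125,0],[0.023,0.0155,0],[0.025,0.0185,0],[0.027,0.0225,0],[0.0285,0.026,0]], "yaw": [0,0,0,0,0,0,0,0,0,0], "fingers": [255,255,255,255,255,255,255,255,255,255]}}

```text
clock: 7.1
position: [645.9, 164.3, 176.8]
ee_rot: [0.992, -0.125, 0.001, 0.001]
contact_force: [0.9, 1.7, -0.6]
gripper_width: 15.8
```

```bash
python3 circ.py 0.1 10 606 161.6
```

```text
7.1 [645.9 164.3 176.8] r 39.97 ang 3.8 Fcw -1.65 Frad 1.02 Fz -0.63 w 15.8
[[0.0011, 0.0038, 0.0003], [0.0018, 0.0078, 0.0003], [0.002, 0.0118, 0.0003], [0.0019, 0.0158, 0.0003], [0.0014, 0.0197, 0.0004], [0.0004, 0.0236, 0.0004], [-0.0009, 0.0274, 0.0004], [-0.0025, 0.031, 0.0004], [-0.0046, 0.0345, 0.0004], [-0.0069, 0.0377, 0.0004]]
```

Still slack (−1.65 N); the centre estimate is good now.

Request:
{"op": "send_rows", "data": {"translation": [[0.001,0.004,0],[0.002,0.008,0],[0.002,0.012,0],[0.002,0.016,0],[0.0015,0.0195,0],[0.0005,0.0235,0],[-0.001,0.0275,0],[-0.0025,0.031,0],[-0.0045,0.0345,0],[-0.007,0.0375,0]], "yaw": [0,0,0,0,0,0,0,0,0,0], "fingers": [255,255,255,255,255,255,255,255,255,255]}}

```text
clock: 8.1
position: [629.5, 129.6, 176.8]
ee_rot: [0.992, -0.125, 0.001, 0.001]
contact_force: [-0.3, 2.7, -0.0]
gripper_width: 16.2
```

```bash
python3 circ.py 0.1 10 606 161.6
```

```text
8.1 [629.5 129.6 176.8] r 39.7 ang -53.7 Fcw -1.39 Frad -2.32 Fz -0.04 w 16.2
[[-0.0025, 0.0032, 0.0003], [-0.0054, 0.0058, 0.0003], [-0.0086, 0.0082, 0.0003], [-0.0121, 0.0102, 0.0003], [-0.0157, 0.0119, 0.0002], [-0.0195, 0.0132, 0.0002], [-0.0234, 0.0141, 0.0002], [-0.0273, 0.0147, 0.0002], [-0.0313, 0.0148, 0.0002], [-0.0353, 0.0145, 0.0002]]
```

Request:
{"op": "send_rows", "data": {"translation": [[-0.0025,0.003,0],[-0.0055,0.006,0],[-0.0085,0.008,0],[-0.012,0.01,0],[-0.0155,0.012,0],[-0.0195,0.013,0],[-0.0235,0.014,0],[-0.0275,0.0145,0],[-0.0315,0.0145,0],[-0.0355,0.0145,0]], "yaw": [0,0,0,0,0,0,0,0,0,0], "fingers": [255,255,255,255,255,255,255,255,255,255]}}

```text
clock: 9.1
position: [591.7, 124.5, 176.8]
ee_rot: [0.992, -0.125, 0.001, 0.001]
contact_force: [3.0, 5.0, -2.9]
gripper_width: 16.3
```

```bash
python3 circ.py 0.1 10 606 161.6
```

```text
9.1 [591.7 124.5 176.8] r 39.78 ang -111.1 Fcw -0.98 Frad -5.79 Fz -2.86 w 16.3
[[-0.004, -0.0004, 0.0003], [-0.0078, -0.0015, 0.0002], [-0.0116, -0.0029, 0.0002], [-0.0151, -0.0048, 0.0002], [-0.0185, -0.0069, 0.0002], [-0.0216, -0.0094, 0.0002], [-0.0245, -0.0122, 0.0002], [-0.0271, -0.0152, 0.0001], [-0.0294, -0.0185, 0.0001], [-0.0313, -0.022, 0.0001]]
```

Request:
{"op": "send_rows", "data": {"translation": [[-0.004,-0.001,0],[-0.008,-0.002,0],[-0.0115,-0.0035,0],[-0.015,-0.005,0],[-0.0185,-0.0075,0],[-0.0215,-0.01,0],[-0.0245,-0.0125,0],[-0.027,-0.0155,0],[-0.029,-0.0185,0],[-0.031,-0.022,0]], "yaw": [0,0,0,0,0,0,0,0,0,0], "fingers": [255,255,255,255,255,255,255,255,255,255]}}

```text
clock: 10.1
position: [566.9, 152.9, 176.7]
ee_rot: [0.992, -0.125, 0.001, 0.002]
contact_force: [4.7, -4.4, -1.4]
gripper_width: 15.9
```

```bash
python3 circ.py 0.1 10 606 161.6
```

```text
10.1 [566.9 152.9 176.7] r 40.04 ang -167.5 Fcw -5.28 Frad -3.68 Fz -1.37 w 15.9
[[-0.0016, -0.0037, 0.0002], [-0.0028, -0.0075, 0.0002], [-0.0037, -0.0114, 0.0002], [-0.0042, -0.0153, 0.0002], [-0.0043, -0.0193, 0.0002], [-0.0039, -0.0233, 0.0001], [-0.0032, -0.0273, 0.0001], [-0.0021, -0.0311, 0.0001], [-0.0006, -0.0348, 0.0001], [0.0012, -0.0384, 0.0001]]
```

Request:
{"op": "send_rows", "data": {"translation": [[-0.0015,-0.0035,0],[-0.003,-0.0075,0],[-0.0035,-0.0115,0],[-0.004,-0.0155,0]], "yaw": [0,0,0,0], "fingers": [255,255,255,255]}}

```text
clock: 10.5
position: [566.0, 166.6, 176.7]
ee_rot: [0.992, -0.125, 0.0, 0.005]
contact_force: [3.8, -9.2, 1.0]
gripper_width: 16.3
```

```bash
python3 circ.py 0.1 6 606 161.6
```

```text
10.5 [566.  166.6 176.7] r 40.26 ang 172.9 Fcw -8.69 Frad -4.87 Fz 0.98 w 16.3
[[-0.0001, -0.004, 0.0002], [0.0, -0.008, 0.0001], [0.0005, -0.012, 0.0001], [0.0014, -0.0159, 0.0001], [0.0027, -0.0197, 0.0], [0.0043, -0.0233, -0.0]]
```

Request:
{"op": "send_rows", "data": {"translation": [[0,-0.004,0],[0.0005,-0.008,0],[0.001,-0.012,0],[0.0015,-0.016,0],[0.002,-0.018,0],[0.002,-0.018,0]], "yaw": [0,0,0,0,0,0], "fingers": [255,255,255,255,255,255]}}

```text
clock: 11.1
position: [570.1, 180.1, 176.7]
ee_rot: [0.992, -0.126, -0.003, 0.008]
contact_force: [-1.4, -9.5, 3.5]
gripper_width: 16.4
```

```bash
python3 circ.py 0.1 6 606 161.6
```

```text
11.1 [570.1 180.1 176.7] r 40.38 ang 152.7 Fcw -9.08 Frad -3.13 Fz 3.51 w 16.4
[[0.0015, -0.0038, 0.0001], [0.0029, -0.0075, 0.0], [0.0047, -0.011, -0.0], [0.0069, -0.0144, -0.0001], [0.0094, -0.0175, -0.0002], [0.0122, -0.0204, -0.0002]]
```

Request:
{"op": "send_rows", "data": {"translation": [[0.0015,-0.004,0],[0.003,-0.0075,0],[0.0045,-0.011,0]], "yaw": [0,0,0], "fingers": [255,255,255]}}

```text
clock: 11.4
position: [573.6, 185.8, 176.6]
ee_rot: [0.992, -0.126, -0.007, 0.013]
contact_force: [-5.5, -10.6, 6.6]
gripper_width: 16.1
```

```bash
python3 circ.py 0.1 6 606 161.6
```

```text
11.4 [573.6 185.8 176.6] r 40.45 ang 143.3 Fcw -11.84 Frad -1.94 Fz 6.56 w 16.1
[[0.0021, -0.0035, 0.0], [0.0042, -0.0069, -0.0001], [0.0065, -0.0101, -0.0002], [0.0092, -0.0131, -0.0003], [0.0122, -0.0157, -0.0004], [0.0154, -0.0181, -0.0005]]
```

Request:
{"op": "send_rows", "data": {"translation": [[0,0,0],[0,0,0],[0,0,0]], "yaw": [0,0,0], "fingers": [255,255,255]}}

```text
clock: 11.7
position: [571.9, 183.5, 176.7]
ee_rot: [0.992, -0.127, -0.009, 0.015]
contact_force: [-1.1, -6.7, 1.1]
gripper_width: 16.4
```

```bash
python3 circ.py 0.1 3 606 161.6
```

```text
11.7 [571.9 183.5 176.7] r 40.55 ang 147.4 Fcw -6.26 Frad -2.67 Fz 1.05 w 16.4
[[0.002, -0.0036, 0.0001], [0.0037, -0.0071, -0.0], [0.0059, -0.0105, -0.0002]]
```

Request:
{"op": "send_rows", "data": {"translation": [[0.002,-0.0035,0],[0.004,-0.007,0],[0.006,-0.0105,0],[0.008,-0.0125,0]], "yaw": [0,0,0,0], "fingers": [255,255,255,255]}}

```text
clock: 12.1
position: [578.0, 190.8, 176.6]
ee_rot: [0.992, -0.128, -0.014, 0.018]
contact_force: [-12.1, -6.0, 9.2]
gripper_width: 16.0
```

```bash
python3 circ.py 0.1 3 606 161.6; python3 -c "
from h import *
s=read_state();print(Ro.from_quat(s['ee_rot']).as_matrix().round(3),s['wrist_torque']);cv2.imwrite('pics/w4.png',get_image('wrist'))"
```

```text
12.1 [578.  190.8 176.6] r 40.42 ang 133.8 Fcw -12.85 Frad 4.08 Fz 9.25 w 16.0
[[0.0026, -0.0031, -0.0], [0.0052, -0.0061, -0.0002], [0.0081, -0.0089, -0.0004]]
[[ 0.967 -0.253 -0.033]
 [-0.254 -0.967 -0.032]
 [-0.023  0.04  -0.999]] [-0.77547705  2.76920156 -0.0401902 ]
```

View pics/w4.png

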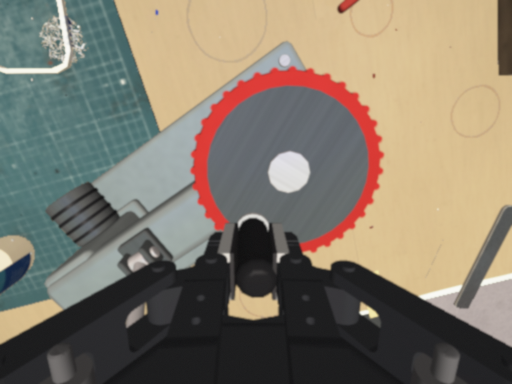

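Request:
{"op": "send_rows", "data": {"translation": [[0,0,0],[0,0,0],[0,0,0],[0,0,0],[0,0,0],[0,0,-0.03],[0,0,-0.07],[0,0,-0.11],[0,0,-0.13],[0,0,-0.13],[0,0,-0.13]], "yaw": [0,0,0,0,0,0,0,0,0,0,0], "fingers": [110,110,110,110,110,110,110,110,110,110,110]}}

```text
clock: 13.25
position: [582.5, 195.7, 306.5]
ee_rot: [0.992, -0.128, -0.014, 0.017]
contact_force: [-0.6, 0.2, -0.7]
gripper_width: 48.6
```

```bash
python3 - <<'E'
from h import *
get_image("wrist");s=read_state();im=get_image("wrist");print(s['clock'],s['position'],s['contact_force'],s['gripper_width'],Ro.from_quat(s['ee_rot']).as_matrix().round(3))
cv2.imwrite("pics/w5.png",im)
c,st,p=comp(im,yel,wproj(s,(546.5,263.8,199)));print("ball",c,st,won(s,*c,199))
t=get_image("top");cv2.imwrite("pics/t5.png",cv2.resize(t[130:235,160:300],None,fx=5,fy=5,interpolation=cv2.INTER_CUBIC))
E
```

```text
13.3 [582.10486357 195.43820704 305.43152929] [-0.10820825 -0.14666915 -0.3902502 ] 48.150305069897804 [[ 0.967 -0.252 -0.034]
 [-0.254 -0.967 -0.032]
 [-0.024  0.04  -0.999]]
ball [185.52941176 232.58823529] [183 231   6   4  17] [553.77194144 262.58416488 199.        ]
```

View pics/w5.png

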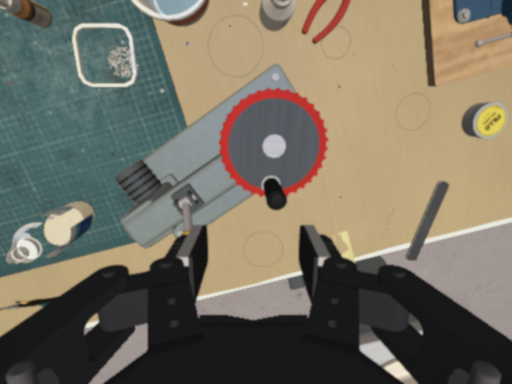

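View pics/t5.png

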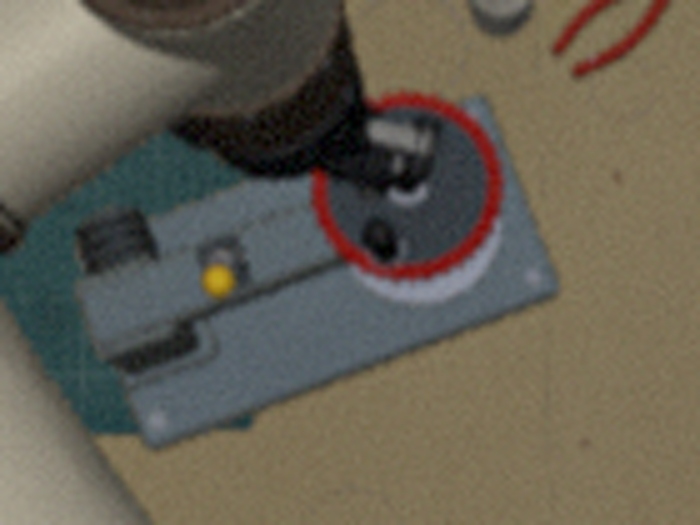

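```bash
python3 - <<'E'
from h import *
H=onz("top",160+380/5,130+234/5,217);W=np.array([605.2,164.3]);d=H[:2]-W;print(H,np.hypot(*d),np.degrees(np.arctan2(d[1],d[0])))
s=read_state()
# wrist: hub, handle base/top
h=won(s,274,146,161);t=won(s,277,200,217);d=t-h;print(h,t,np.hypot(*d[:2]),np.degrees(np.arctan2(d[1],d[0])))
h=won(s,274,146,161);t=won(s,272,184,163);d=t-h;print(np.hypot(*d[:2]),np.degrees(np.arctan2(d[1],d[0])))
E
```

```text
[564.88616056 173.75809808 217.        ] 41.40846857476098 166.7965346745546
[604.90738244 159.93457274 161.        ] [568.6944568  172.46242492 217.        ] 38.318703833063644 160.91695180207125
38.90034249841187 163.18458429168345
```

```bash
python3 - <<'E'
from h import *
for pos,q,h,b in (((578,190.8,176.6),(0.992,-0.128,-0.014,0.018),(289,172),(253,224)),((586.5,127.1,176.7),(0.99217,-0.12489,0.00118,0.0001),(187,213),(253,224))):
    s=dict(position=np.array(pos),ee_rot=q)
    h=won(s,*h,161);t=won(s,*b,163);d=t-h;print(h,t,np.hypot(*d[:2]),np.degrees(np.arctan2(d[1],d[0])))
E
```

```text
[605.08403304 160.68383645 161.        ] [580.64257481 188.28359855 163.        ] 36.86640406167612 131.52706432146024
[605.17417867 161.20234064 161.        ] [589.57770913 125.04493507 163.        ] 39.37775818082573 -113.33291545281611
```

```bash
python3 - <<'E'
from h import *
for k in range(4):
    s=read_state();im=get_image("wrist")
    hub,_,_=comp(im,lambda h:(h[...,2]>110)&(h[...,1]<60),(274,146))
    c,st,p=comp(im,lambda h:(h[...,2]<45),(277,197))
    h=won(s,*hub,161);t=won(s,*c,195);d=t-h;print(s['clock'],hub,c,st,np.degrees(np.arctan2(d[1],d[0])),s['position'])
cv2.imwrite("pics/w6.png",cv2.resize(im[70:230,200:350],None,fx=4,fy=4))
E
```

```text
13.4 [273.2970297 145.6019802] [273.6369863  193.94748858] [264 179  21  30 438] 161.60024980039512 [582.02954151 195.2032865  304.89572271]
13.45 [273.22310757 145.73904382] [273.62870159 194.00911162] [264 179  21  30 439] 161.68150621241892 [582.10670698 195.1589151  304.96583568]
13.5 [273.266 145.818] [273.62186788 194.03189066] [264 179  21  30 439] 161.61837354755122 [582.21687649 195.14646174 305.23262467]
13.55 [273.34538153 145.90763052] [273.62929062 194.0617849 ] [264 179  21  30 437] 161.5204006409869 [582.32368731 195.15469735 305.44980139]
```

View pics/w6.png

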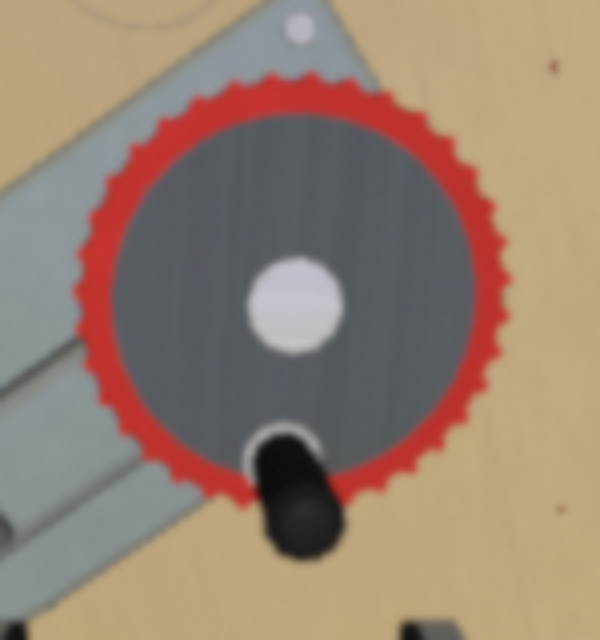

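```bash
python3 - <<'E'
from h import *
s=read_state();print(s['position'])
for g in((568.2,173.6,260),(568.2,173.6,177)):print(tool(np.array(g)-s['position'],s))
E
```

```text
[582.36112485 195.20225704 305.68331727]
[-0.00711723  0.02261904  0.04681757]
[-0.00512068  0.01927446  0.12972612]
```

Request:
{"op": "send_rows", "data": {"translation": [[-0.004,0.012,0.02],[-0.007,0.0225,0.045],[-0.007,0.0225,0.045],[-0.007,0.0225,0.045],[-0.0065,0.0215,0.07],[-0.006,0.0205,0.1],[-0.005,0.0195,0.125],[-0.005,0.0195,0.13],[-0.005,0.0195,0.13],[-0.005,0.0195,0.13]], "yaw": [0,0,0,0,0,0,0,0,0,0], "fingers": [110,110,110,110,110,110,110,110,110,110]}}

```text
clock: 14.6
position: [569.7, 174.1, 178.8]
ee_rot: [0.992, -0.127, -0.013, 0.018]
contact_force: [1.0, 0.7, -0.2]
gripper_width: 48.6
```

```bash
python3 - <<'E'
from h import *
s=read_state();im=get_image("wrist");print(s['position'],s['contact_force'])
cv2.imwrite("pics/w7.png",im)
E
```

```text
[569.74700914 174.13642347 178.84255236] [ 0.97637689  0.70328746 -0.1860298 ]
```

View pics/w7.png

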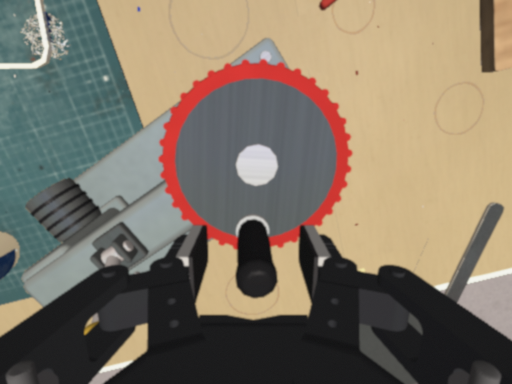

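Request:
{"op": "send_rows", "data": {"translation": [[-0.001,0.001,0.002],[-0.001,0.001,0.002],[-0.001,0.001,0.002],[-0.001,0.001,0.002],[-0.001,0.001,0.002]], "yaw": [0,0,0,0,0], "fingers": [255,255,255,255,255]}}

```text
clock: 15.15
position: [568.8, 173.6, 178.2]
ee_rot: [0.992, -0.127, -0.012, 0.017]
contact_force: [-1.6, 0.0, 5.1]
gripper_width: 16.5
```

```bash
python3 circ.py 0.1 7 606 161.6
```

```text
15.15 [568.8 173.6 178.2] r 39.08 ang 162.2 Fcw -0.44 Frad 1.5 Fz 5.1 w 16.5
[[-0.0005, -0.0041, 0.0015], [0.0003, -0.008, 0.0014], [0.0015, -0.0118, 0.0012], [0.0031, -0.0155, 0.001], [0.0051, -0.019, 0.0009], [0.0073, -0.0223, 0.0007], [0.0099, -0.0253, 0.0006]]
```

Request:
{"op": "send_rows", "data": {"translation": [[0,-0.004,0],[0.0005,-0.008,0],[0.0015,-0.012,0],[0.003,-0.0155,0],[0.005,-0.019,0]], "yaw": [0,0,0,0,0], "fingers": [255,255,255,255,255]}}

```text
clock: 15.65
position: [576.8, 188.0, 178.1]
ee_rot: [0.992, -0.128, -0.014, 0.02]
contact_force: [-6.6, -9.7, 9.4]
gripper_width: 16.1
```

```bash
python3 circ.py 0.1 7 606 161.6
```

```text
15.65 [576.8 188.  178.1] r 39.33 ang 137.9 Fcw -11.6 Frad -1.58 Fz 9.41 w 16.1
[[0.0015, -0.0038, 0.0014], [0.0038, -0.0071, 0.0012], [0.0065, -0.01, 0.001], [0.0094, -0.0127, 0.0008], [0.0126, -0.0151, 0.0006], [0.016, -0.0172, 0.0005], [0.0196, -0.0189, 0.0003]]
```

Request:
{"op": "send_rows", "data": {"translation": [[0.002,-0.004,0],[0.004,-0.007,0],[0.0065,-0.01,0],[0.0095,-0.0125,0]], "yaw": [0,0,0,0], "fingers": [255,255,255,255]}}

```text
clock: 16.05
position: [585.5, 195.2, 178.1]
ee_rot: [0.991, -0.128, -0.018, 0.023]
contact_force: [-13.1, -5.7, 12.4]
gripper_width: 16.2
```

```bash
python3 circ.py 0.1 3 606 161.6;python3 circ.py -0.05 12 606 161.6
```

```text
16.05 [585.5 195.2 178.1] r 39.37 ang 121.5 Fcw -14.14 Frad 1.99 Fz 12.4 w 16.2
[[0.0025, -0.0033, 0.0013], [0.0057, -0.0057, 0.0011], [0.0091, -0.0078, 0.0009]]
16.05 [585.5 195.2 178.1] r 39.37 ang 121.5 Fcw -14.14 Frad 1.99 Fz 12.4 w 16.2
[[-0.0018, 0.001, 0.0017], [-0.003, 0.0025, 0.0018], [-0.0042, 0.0041, 0.0019], [-0.0053, 0.0058, 0.002], [-0.0064, 0.0075, 0.0022], [-0.0073, 0.0092, 0.0023], [-0.0081, 0.011, 0.0024], [-0.0089, 0.0129, 0.0025], [-0.0096, 0.0148, 0.0026], [-0.0101, 0.0167, 0.0027], [-0.0106, 0.0186, 0.0029], [-0.011, 0.0206, 0.003]]
```

Request:
{"op": "send_rows", "data": {"translation": [[-0.001,0.001,0],[-0.0025,0.0025,0],[-0.004,0.004,0],[-0.0055,0.006,0],[-0.0065,0.0075,0],[-0.0075,0.009,0]], "yaw": [0,0,0,0,0,0], "fingers": [255,255,255,255,255,255]}}

```text
clock: 16.65
position: [576.4, 187.7, 178.2]
ee_rot: [0.991, -0.128, -0.018, 0.024]
contact_force: [1.4, -5.7, -0.1]
gripper_width: 15.7
```

```bash
python3 circ.py -0.05 6 606 161.6
```

```text
16.65 [576.4 187.7 178.2] r 39.49 ang 138.7 Fcw -3.35 Frad -4.75 Fz -0.12 w 15.7
[[-0.0013, 0.0015, 0.0019], [-0.002, 0.0033, 0.002], [-0.0027, 0.0052, 0.0021], [-0.0032, 0.0071, 0.0022], [-0.0037, 0.0091, 0.0023], [-0.0041, 0.011, 0.0024]]
```

Request:
{"op": "send_rows", "data": {"translation": [[-0.0005,0.001,0],[-0.001,0.002,0],[-0.0015,0.003,0],[-0.002,0.004,0],[-0.002,0.004,0]], "yaw": [0,0,0,0,0], "fingers": [255,255,255,255,255]}}

```text
clock: 17.15
position: [573.8, 184.3, 178.3]
ee_rot: [0.991, -0.128, -0.018, 0.024]
contact_force: [2.4, -2.7, -0.7]
gripper_width: 16.0
```

```bash
python3 circ.py -0.05 2 606 161.6
```

```text
17.15 [573.8 184.3 178.3] r 39.43 ang 144.9 Fcw -0.84 Frad -3.55 Fz -0.71 w 16.0
[[-0.0011, 0.0016, 0.0019], [-0.0017, 0.0035, 0.002]]
```

Request:
{"op": "send_rows", "data": {"translation": [[0,0,0],[0,0,0],[0,0,0],[0,0,0],[0,0,-0.04],[0,0,-0.08],[0,0,-0.09],[0,0,-0.09]], "yaw": [0,0,0,0,0,0,0,0], "fingers": [110,110,110,110,110,110,110,110]}}

```text
clock: 17.95
position: [578.2, 188.7, 270.5]
ee_rot: [0.991, -0.128, -0.016, 0.022]
contact_force: [-0.3, -0.1, -0.3]
gripper_width: 48.9
```

```bash
python3 - <<'E'
from h import *
get_image("wrist");s=read_state();im=get_image("wrist");print(s['clock'],s['position'],s['contact_force'])
hub,_,_=comp(im,lambda h:(h[...,2]>110)&(h[...,1]<60),wproj(s,(605.5,161.5,161)))
c,st,p=comp(im,lambda h:(h[...,2]<45),wproj(s,(573.5,184.5,195)))
h=won(s,*hub,161);t=won(s,*c,195);d=t-h;print(hub,c,st,np.degrees(np.arctan2(d[1],d[0])))
cv2.imwrite("pics/w8.png",im)
print(tool(np.array([514.4,250.7,250])-s['position'],s),tool([0,0,-1000],s),Ro.from_quat(s['ee_rot']).as_matrix().round(3))
E
```

```text
18.0 [577.20813968 188.31980574 268.28260789] [ 0.15751864  0.26632285 -0.47515557]
[267.9212963  147.66512346] [260.176  203.1024] [250 185  23  36 625] 152.2723753099533
[-0.07608345 -0.04525977  0.01825558] [ 0.02900707 -0.05003427  0.99832618] [[ 0.966 -0.253 -0.041]
 [-0.255 -0.966 -0.041]
 [-0.029  0.05  -0.998]]
```

View pics/w8.png

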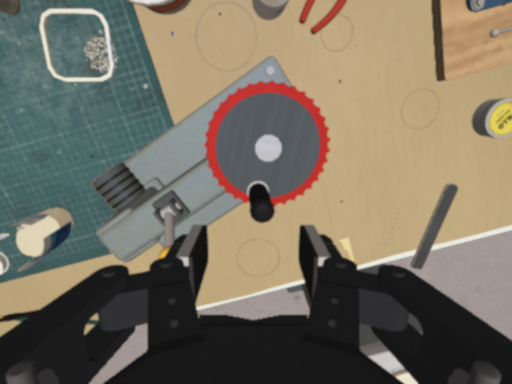

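Request:
{"op": "send_rows", "data": {"translation": [[-0.03,-0.018,0],[-0.06,-0.036,0],[-0.076,-0.045,0.01],[-0.076,-0.045,0.018],[-0.076,-0.045,0.018],[-0.076,-0.045,0.018],[-0.076,-0.045,0.018],[-0.076,-0.045,0.018]], "yaw": [-8,-16,-24,-32,-34,-34,-34,-34], "fingers": [255,255,255,255,255,255,255,255]}}

```text
clock: 18.85
position: [513.8, 249.8, 248.4]
ee_rot: [0.986, 0.167, -0.025, 0.018]
contact_force: [-0.2, 0.0, -0.6]
gripper_width: -0.1
```

```bash
python3 - <<'E'
from h import *
s=read_state();im=get_image("wrist");cv2.imwrite("pics/w9.png",im);s=read_state()
print(s['clock'],s['position'],s['gripper_width'],Ro.from_quat(s['ee_rot']).as_matrix().round(3))
c,st,p=comp(im,yel,wproj(s,(546.5,263.8,199)));print("ball",c,st,won(s,*c,199))
print(tool(np.array([514.4,250.7,184])-s['position'],s),tool(np.array([940,340,0]),s))
E
```

```text
18.9 [513.84062843 249.89363361 248.59989298] 0.006608362229445693 [[ 0.943  0.33  -0.044]
 [ 0.328 -0.944 -0.043]
 [-0.055  0.026 -0.998]]
ball [248.17366412 156.50572519] [236 144  25  26 524] [546.55653622 261.92558614 199.        ]
[ 0.00437165 -0.00225221  0.06441992] [ 0.99798534 -0.01110417 -0.05569524]
```

View pics/w9.png

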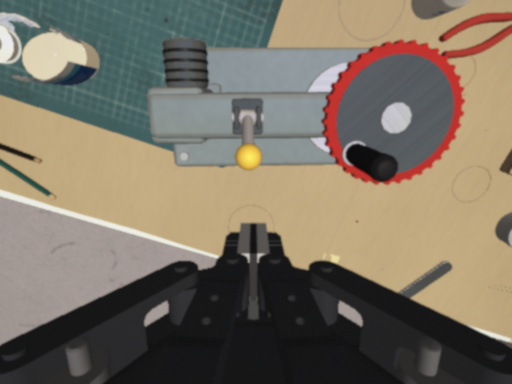

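Request:
{"op": "send_rows", "data": {"translation": [[0.002,-0.003,0.03],[0.004,-0.003,0.064],[0.004,-0.003,0.064],[0.004,-0.003,0.064],[0.004,-0.003,0.064]], "yaw": [0,0,0,0,0], "fingers": [255,255,255,255,255]}}

```text
clock: 19.4
position: [515.0, 251.9, 186.5]
ee_rot: [0.986, 0.167, -0.023, 0.017]
contact_force: [-0.5, 0.2, 1.1]
gripper_width: 0.4
```

```bash
python3 - <<'E'
from h import *
s=read_state()
print(s['clock'],s['position'],s['contact_force'])
X=np.array([.94,.34]);Pv=np.array([567,269.7]);
print("sx",(s['position'][:2]-Pv)@X)
for k in (30,55,65,70):print(k,tool([.94*k,.34*k,0],s).round(4))
E
```

```text
19.4 [515.00888368 251.91496777 186.45600254] [-0.49284402  0.23188629  1.12557898]
sx -54.91856030180046
30 [ 0.0299 -0.0003 -0.0016]
55 [ 0.0549 -0.0006 -0.0029]
65 [ 0.0649 -0.0007 -0.0034]
70 [ 0.0699 -0.0008 -0.0036]
```

Request:
{"op": "send_rows", "data": {"translation": [[0.008,0,0],[0.016,0,-0.001],[0.024,0,-0.001],[0.032,0,-0.001],[0.038,0,-0.002],[0.044,0,-0.002],[0.049,0,-0.002],[0.053,0,-0.002],[0.056,0,-0.003],[0.058,0,-0.003]], "yaw": [0,0,0,0,0,0,0,0,0,0], "fingers": [255,255,255,255,255,255,255,255,255,255]}}

```text
clock: 20.4
position: [569.4, 270.9, 185.5]
ee_rot: [0.986, 0.167, -0.025, 0.017]
contact_force: [-1.6, -1.6, -1.9]
gripper_width: 0.0
```

```bash
python3 - <<'E'
from h import *
s=read_state();im=get_image("wrist");cv2.imwrite("pics/w10.png",im)
X=np.array([.94,.34]);Pv=np.array([567,269.7])
print(s['position'],s['contact_force'],"sx",(s['position'][:2]-Pv)@X,"F",s['contact_force'][:2]@X)
c,st,p=comp(im,yel,wproj(s,(590,277,196)));b=won(s,*c,196);print("ball",c,st,b,(b[:2]-Pv)@X)
E
```

```text
[569.39968687 270.85397182 185.51128581] [-1.62146324 -1.6301201  -1.91736188] sx 2.6480560761453646 F -2.078416283789343
ball [252.25069638 213.77994429] [ 235  196   36   37 1077] [587.31680216 276.41572123 196.        ] 21.381139249185363
```

View pics/w10.png

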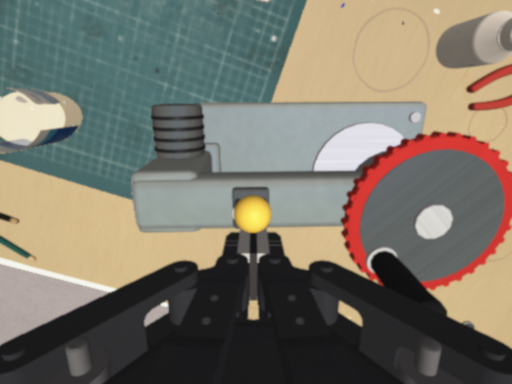

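Request:
{"op": "send_rows", "data": {"translation": [[0.003,0,0],[0.006,0,0],[0.008,0,0],[0.009,0,0]], "yaw": [0,0,0,0], "fingers": [255,255,255,255]}}

```text
clock: 20.85
position: [575.4, 272.7, 184.7]
ee_rot: [0.985, 0.167, -0.028, 0.018]
contact_force: [-11.4, -1.8, 2.7]
gripper_width: 0.0
```

```bash
cat > lev.py <<'E'
from h import *
s=read_state();im=get_image("wrist")
X=np.array([.94,.34]);Pv=np.array([567,269.7])
print(s['position'],s['contact_force'],"sx",(s['position'][:2]-Pv)@X,"F",s['contact_force'][:2]@X)
c,st,p=comp(im,yel,wproj(s,(592,278,196)));b=won(s,*c,196);print("ball",c,st,b,(b[:2]-Pv)@X)
E
python3 lev.py
```

```text
[575.40079269 272.72913531 184.73030167] [-11.36404809  -1.77379091   2.67130973] sx 8.92665112968134 F -11.28529411854596
ball [251.60366442 213.10703954] [ 234  196   36   36 1037] [593.98996032 278.88913991 196.        ] 28.49487027273976
```

Request:
{"op": "send_rows", "data": {"translation": [[0,0,0],[0,0,0],[0,0,0],[-0.01,0,0],[-0.03,0,0],[-0.05,0,0],[-0.05,0,-0.03],[-0.05,0,-0.07],[-0.05,0,-0.11],[-0.05,0,-0.12],[-0.05,0,-0.12]], "yaw": [0,0,0,0,0,0,0,0,0,0,0], "fingers": [255,255,255,255,255,255,255,255,255,255,255]}}

```text
clock: 22.0
position: [535.5, 262.6, 310.6]
ee_rot: [0.986, 0.167, -0.024, 0.016]
contact_force: [-0.5, 0.1, -0.7]
gripper_width: -0.4
```

```bash
python3 - <<'E'
from h import *
get_image("wrist");get_image("wrist");s=read_state();im=get_image("wrist");cv2.imwrite("pics/w11.png",im);print(s['clock'],s['position'],s['contact_force'])
X=np.array([.94,.34]);Pv=np.array([567,269.7])
c,st,p=comp(im,yel,wproj(s,(593,279,196)));b=won(s,*c,196);print("ball",c,b,(b[:2]-Pv)@X)
hub,_,_=comp(im,lambda h:(h[...,2]>110)&(h[...,1]<60),wproj(s,(605.5,161.5,161)))
c,st,p=comp(im,lambda h:(h[...,2]<45),wproj(s,(572,181,195)))
h=won(s,*hub,161);t=won(s,*c,195);d=t-h;print(h,t,st,np.degrees(np.arctan2(d[1],d[0])))
E
```

```text
22.1 [533.89821019 261.75809061 306.71495432] [ 0.32435247 -0.25267088  0.1413637 ]
ball [252.53172205 108.83987915] [594.11698582 278.55532213 196.        ] 28.500776190486466
[605.83266932 159.60613062 161.        ] [570.42394234 179.56239252 195.        ] [330 158  34  28 534] 150.59451079399446
```

View pics/w11.png

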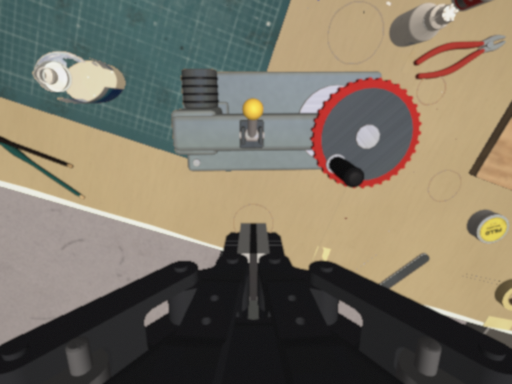

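```bash
python3 -c "
from h import *
print(job_done());print(read_state()['clock'],read_state()['contact_force'])"
```

```text
the job is handed in; nothing more can be done
None
the job is handed in; nothing more can be done
```

I wound the wheel clockwise until the slack ran out, then threw the lock lever fully over to its stop. I handed the job in at about 22 s. `job_done` gives no verdict, so I don't know how it was judged.

- **Winding:** Slack ended after about one turn. I wound to 12.9 N at the handle and let go, and the wheel sprang back about 0.5 rad. I gripped it again, wound to 14.1 N (above the 12 N target, below the 18 N limit), and eased it back until the handle force was about 0.8 N before letting go.
- **Wheel at the end:** The handle sits at about 151° and measured the same before and after the lever push. It does not hold its full wound position as the task described. On the forward pass this angle took roughly 11 N, above the 9 N threshold. From that I infer a blade tension above 20 N; I could not measure it directly.
- **Lever:** It met the stop at about 11 N. The ball is 28.5 mm past the pivot, against about 28.8 mm expected, and it stayed there when I backed off.
- **Surroundings:** The arm was clear and reading near zero force before hand-in. The bystanders visible in the last wrist picture showed no sign of having moved, but I did not measure their positions.
- **Disagreement:** The top and wrist cameras differed by about 3.5 mm on where the wheel's axis is. I settled it from the side forces felt while turning.

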